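# Level the stall scale and hold the crank ready to weigh

### The job

We sell old iron by weight: first level the scale by turning its foot screw until the bubble sits between the two lines, then take the cast-iron crank by its balance point, lift it level and hold it level and still over the middle of the pan, about 5 cm above it, while I zero the scale. Finish there, still holding it: do not put it down or let it or anything else touch the pan, and leave the other goods where they are.

Things in the scene. Friction and masses are not known exactly. Their poses are not given: they have to be found in the camera images.
- scale: Stand (three rubber feet) of a low grey trade scale, fixed to the table; origin on the table under the middle of the pan. x points away from the console (display, buttons, bubble vial on the -x side), y to the two plain feet; the levelling foot screw stands opposite, at x 0, y -165 mm. The case spans x -162 to 100, y -100 to 100 mm; nothing on the scale is higher than 76 mm.
- pan: Flat stainless weighing pan, 208 (x) by 196 (y) by 6 mm; origin at the middle of its top face, 70 mm above the table when level; its axes are those of the scale. It tilts with the deck.
- scale_deck (a joint): Tilt of the scale's deck and pan, rad, about the line through the two plain feet: 0 is level, negative when the foot-screw side is low (as at the start). It follows the foot screw rigidly, 0.0075 rad per rad of turn. Level, the bubble clear of both lines, means within 0.003 rad of 0.
- foot_knob (a joint): Turn of the foot screw, rad, growing clockwise seen from above, which raises that side of the scale; stops at -2.6 and 2.6. The deck is level at 0. Starts between about -2.2 and -1.0. It turns stiffly (0.08 N m) and stays where it is left.
- knob_grip (a point): Middle of the foot screw's black knurled round head (36 mm diameter, 26 mm high, 40 to 66 mm above the table, staying at that height; axis vertical; white line on top). Gripped from above across its diameter. Its axis is 65 mm from the scale's case; below it runs a 28 mm wide lug, top at most 28 mm above the table. Fingers closing within 45 degrees of the scale's x axis keep clear.
- bubble (a joint): Place of the white bubble (14 mm long) in the yellow-green tubular vial (64 mm long, along the scale's y axis, on the console at x -136, y -52 mm of the scale), m from the vial's middle, positive towards the foot screw: 0.007 m per rad of turn. Two black lines stand 10.5 mm either side of the middle; level is the bubble between them, within about 2.8 mm of the middle.
- crank: Dark cast-iron crank, 0.56 to 0.84 kg, wooden grip standing up: round hub (56 mm diameter, 36 high) with a square eye; arm 14 mm wide, 18 high (8 to 26 mm above the underside); 175 mm from the hub axis a 28 mm boss with an upright turned wooden grip, 110 mm high. Origin on the underside below the balance point; x along the arm to the wooden grip (at x +127 mm; hub axis at x -48 mm), z up.
- crank_balance (a point): The crank's balance point, on the arm 48 mm from the hub axis (20 mm from the hub's side) and 22 mm above its underside; its axes are the crank's. Grip the arm here across its 14 mm width.
- wrench: Steel open-ended wrench, 200 mm long, lying on the table along its x axis; it and the crank may change places. Bystander: leave it.
- bottle: Amber glass bottle, 62 mm diameter, 200 mm high; origin at its foot. Bystander.
- mug: Blue mug, 80 mm diameter, 92 mm high, handle on its +y side; origin at its foot. Bystander.
- jar: Glass jar with a red lid, 72 mm diameter, 110 mm high; origin at its foot. Bystander.
- tin: Red round tin, 82 mm diameter, 72 mm high; origin at its foot. Bystander.
- toy_truck: Blue toy pickup truck, 135 by 56 mm, 59 mm high; origin at its foot. Bystander.
There are look-alikes about, which are no part of the job. Of the things that look like the crank, take the one that is farthest from the robot's base at the start.

How it is judged:
By the outcome, as a careful person would: the job done as asked, in the order asked, and still so for the second after the job is handed in, while the arm keeps its last pose, push and grip.
It also fails if it takes over 61 s, if anything falls off the work surface, if the arm or the gripper's body presses on something with over 40 N, if the wrist force passes 120 N, or if a joint passes its speed limit or range.

### The arm

A 6-joint arm with a two-finger parallel gripper is mounted at the origin on the work surface. World frame = base frame: x ahead of the robot, y to its left, z up, the work surface at z = 0. Lengths are in m, angles in rad, forces in N, time in s.
With the tool pointing down it reaches from about 0.35 to 0.775 m from the base axis. Payload 5.5 kg.
Tool frame: the origin (TCP) lies midway between the tips of the shut fingers; the grasp point (between the pads) lies 19 mm behind it; z points along the fingers, y is the direction in which the jaws open and shut (so a half turn about z gives the same grasp; the last joint's range is limited). The gripper opens to 85 mm and grips with 20 to 120 N. Pads are 22 mm wide; open, the fingers measure 114 mm over their backs; the gripper's body (76 mm by 85 mm) begins 54 mm behind the grasp point. The pads swing forward as they close: fully open they stand 13 mm farther back than shut.
Start: joints at [1.003, 0.313, 0.046, 1.304, 0, 1.431], TCP at [0.239, 0.523, 0.231] pointing down, gripper open.
Joint ranges: [-2.76, 2.76], [-0.86, 1.69], [-1.03, 1.26], [-2.2, 2.34], [-1.47, 1.5], [-3.14, 3.14]. Speed limits (rad/s): [2.57, 2.57, 3.14, 3.14, 3.14, 3.14].

### API

Orientations are given as a unit quaternion [w, x, y, z].
In Python, from workcell import env gives the robot as it stands.
- The arm moves only by the shell command python3 -m creep 'ROWS' [OPENING] [FORCE]. ROWS is JSON, a list of rows, each a list of 6 numbers: the shift along the tool's x, y, z in m, then the turn, a rotation vector about the tool's x, y, z in degrees. A call has exactly 8 rows; each row is the pose to reach, as a shift and turn from the pose commanded when the call began, along the tool's axes at that moment; what a row does not reach only later rows make up. A row lasts 1/10 s, in which the tool goes at most 50 mm and 8.59 degrees, less where a joint would pass 70% of its speed; a pose out of reach is approached as far as the arm can. A call with a gripper value outside its range is refused whole. OPENING is the finger opening in m, from 0 to 0.0854, set as the call begins (- or left out, the last holds). The fingers move at their own pace and stop on an object; FORCE is the grip in N (left out, the last holds). Time passes only in rows, so rows that repeat a pose let the fingers close, or fill a call up. It gives the time, the measured TCP pose, the force and the opening at its end, in the units of the state.
- env.get_state(): the state, without advancing time (a new reading comes with each control period).
- env.read_camera(name): name is "scene" or "top"; returns (picture, depth): 384x512x3 uint8, blue, green, red; 384x512 float32, m along the optical axis (not along the pixel's ray), 0 where there is no reading.
- env.camera_params(name): a dict with "fx", "fy", "cx", "cy" (pixels), "position" and "orientation" of the camera in the world. Camera axes: x right, y up, looking along -z (the intrinsics and any distortion apply to the point x, -y, -z); pixel columns grow to the right and rows downward; lengths in m; the calibration is good to about 2 mm. A picture is of the moment at which its call begins. camera_params takes no time and is no camera call.
- env.hand_in(): hands the job in, once; it reports no verdict.
The state is a dict: "clock": time; "joint_pos": joint angles; "qvel": joint speeds; "tau": joint torques, N m; "tcp_pos": TCP position; "orientation": TCP orientation; "wrist_force": force on the tool from outside, world axes, zero at the start; "ft_torque": the same for the moment, N m; "finger_gap": finger opening in m.
Only numpy, scipy, OpenCV 4.12 (cv2) and the standard library are available. Lean on these libraries where they do the work, as an engineer would, in place of code of your own. Each camera call takes 0.05 s, during which the arm holds its last target. There are 200 camera calls.

## Working session

There is one attempt and no reset: what is moved stays moved. The work goes in short steps, Python scripts to look and compute and a shell command to move; the robot and the scene stay as the last step left them, time stands still between calls to the robot, and variables do not carry over. Pictures are saved under pics/ and viewed, about 8 in all and at most 12, crops included, and the job is handed in when it is done.

```bash
mkdir -p pics; ls; cat > h.py <<'E'
import numpy as np, cv2
from scipy.spatial.transform import Rotation as R
from workcell import env
def cam(n):
    p=env.camera_params(n); q=p["orientation"]
    return p,R.from_quat([q[1],q[2],q[3],q[0]]).as_matrix(),np.array(p["position"])
def ray(n,u,v):
    p,M,o=cam(n); d=M@np.array([(u-p["cx"])/p["fx"],-(v-p["cy"])/p["fy"],-1.]); return o,d
def onplane(n,u,v,z):
    o,d=ray(n,u,v); return o+d*(z-o[2])/d[2]
def pts(n,dep):
    p,M,o=cam(n); v,u=np.mgrid[:384,:512]
    c=np.stack([(u-p["cx"])/p["fx"]*dep,-(v-p["cy"])/p["fy"]*dep,-dep],-1); return c@M.T+o
def proj(n,P):
    p,M,o=cam(n); c=M.T@(np.array(P)-o); return p["cx"]-p["fx"]*c[0]/c[2],p["cy"]+p["fy"]*c[1]/c[2]
E
python3 - <<'E'
from h import *
for n in("scene","top"):
    b,d=env.read_camera(n); cv2.imwrite(f"pics/{n}0.png",b); np.save(n+"0.npy",d); print(env.camera_params(n))
a=[cv2.imread(f"pics/{n}0.png") for n in("scene","top")]
print(env.get_state())
for n in("scene","top"): cv2.imwrite(f"pics/{n}0b.png",cv2.resize(cv2.imread(f"pics/{n}0.png"),(800,600),interpolation=cv2.INTER_CUBIC))
E
```

```text
pics
{'fx': 433.68916656787695, 'fy': 433.68916656787695, 'cx': 259.9841144236131, 'cy': 196.06144135363115, 'position': array([ 1.61317581, -0.3400436 ,  0.89280674]), 'orientation': array([0.70112649, 0.3675255 , 0.28255238, 0.54176637])}
{'fx': 374.9608630831689, 'fy': 374.9608630831689, 'cx': 253.22997617191172, 'cy': 191.11135033733945, 'position': array([ 0.38664256, -0.01603528,  1.18391064]), 'orientation': array([ 0.70726384,  0.03652537, -0.03065707, -0.70533956])}
{'clock': 0.1, 'joint_pos': array([1.00339046e+00, 3.13924354e-01, 4.50966467e-02, 1.30359517e+00,
       4.79337465e-05, 1.43119477e+00]), 'qvel': array([ 0.00080487, -0.00129347,  0.00389209, -0.00170686, -0.00067233,
       -0.0004238 ]), 'tau': array([ 2.48593999e-03, -4.81725383e+01,  2.99243438e+01,  1.27076751e-02,
       -2.17711981e-04,  4.03777960e-05]), 'tcp_pos': array([0.23830524, 0.5227997 , 0.23050024]), 'orientation': array([-3.04029498e-04,  2.12274678e-01,  9.77209701e-01, -7.54687907e-04]), 'wrist_force': array([ 1.17039861, -0.23470336,  0.49984769]), 'ft_torque': array([ 0.02830679,  0.06503768, -0.02189593]), 'finger_gap': 0.08536202161187659}
```

View pics/top0b.png

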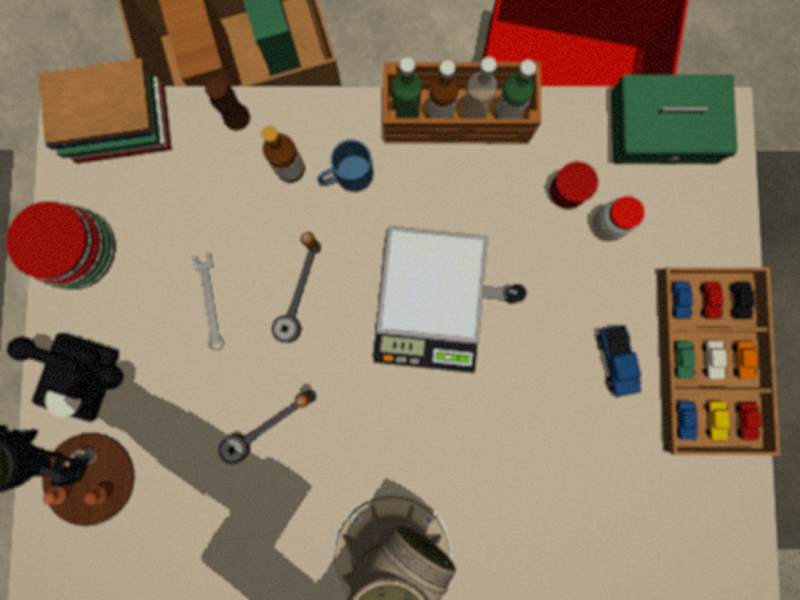

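View pics/scene0b.png

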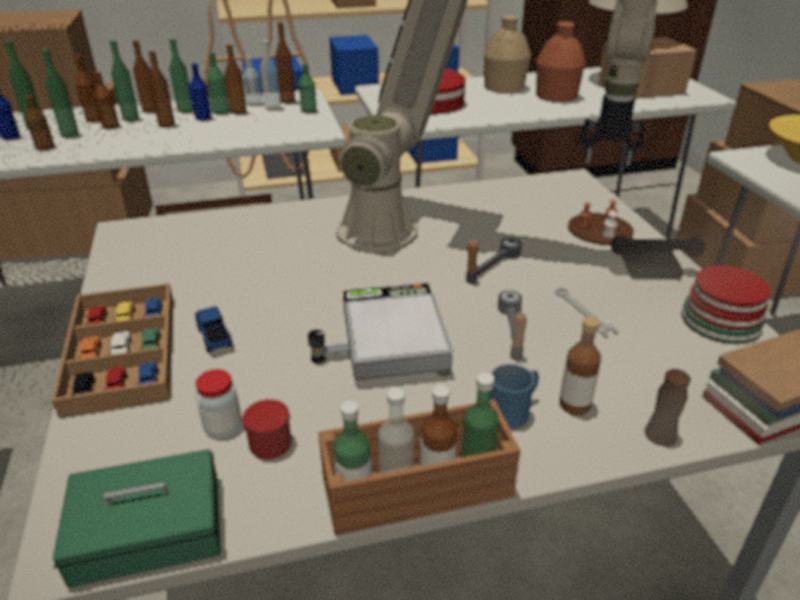

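The top view (800x600) shows two cranks. Crank A has its hub at (286,328) and wooden grip at (310,240). Crank B has its hub at (235,448) and grip at (305,398). The scale pan is at (432,285), the knob at (514,293) and the vial at (452,357). A looks farther from the base (about (400,590)), so I'll measure both and confirm in a crop.

```bash
cat > m.py <<'E'
from h import *
b=cv2.imread("pics/top0.png"); d=np.load("top0.npy"); P=pts("top",d)
bs=cv2.imread("pics/scene0.png"); ds=np.load("scene0.npy"); S=pts("scene",ds)
s=1.5625
def box(x0,y0,x1,y1):
    m=np.zeros((384,512),bool); m[int(y0/s):int(y1/s),int(x0/s):int(x1/s)]=1; return m
print("table z",np.median(P[box(150,350,220,420)][:,2]),np.median(S[box(560,230,600,280)],0))
hsv=cv2.cvtColor(b,cv2.COLOR_BGR2HSV)
for n,bx,hb in(("A",(262,225,330,350),(286,328)),("B",(210,380,325,470),(235,448))):
    m=box(*bx)&(P[...,2]>.012)&(d>0)
    Q=P[m]; hub=box(hb[0]-25,hb[1]-25,hb[0]+25,hb[1]+25)&(P[...,2]>.025)&(d>0)
    H=P[hub]; (cx,cy),r=cv2.minEnclosingCircle(H[:,:2].astype(np.float32))
    T=Q[Q[:,2]>.095]; arm=Q[(Q[:,2]>.016)&(Q[:,2]<.034)&(np.hypot(Q[:,0]-cx,Q[:,1]-cy)>.036)&(np.hypot(Q[:,0]-cx,Q[:,1]-cy)<.14)]
    print(n,"hub",cx,cy,r,np.median(H[:,2]),"griptop",T.mean(0),Q[:,2].max(),len(T),"arm z",np.median(arm[:,2]),arm[:,:2].mean(0))
    l=cv2.fitLine(arm[:,:2].astype(np.float32),cv2.DIST_HUBER,0,.01,.01).ravel(); print("  line",l,np.degrees(np.arctan2(l[1],l[0])), "dist base hub",np.hypot(cx,cy))
    # scene cloud around
    Z=S[(np.hypot(S[...,0]-cx,S[...,1]-cy)<.022)&(ds>0)]; Z=Z[Z[:,2]>.02]; print("  scene hub top z",np.median(Z[Z[:,2]>.028][:,2]),len(Z))
m=(P[...,2]>.055)&(P[...,2]<.085)&box(360,215,500,350)&(hsv[...,2]>150)&(hsv[...,1]<60)
r=cv2.minAreaRect(P[m][:,:2].astype(np.float32)); print("pan",r,cv2.boxPoints(r).tolist()); A=np.c_[P[m][:,:2],np.ones(m.sum())]; print("plane",np.linalg.lstsq(A,P[m][:,2],rcond=None)[0],P[m][:,2].mean())
for nm,C,I,bx in(("top",P,b,(495,275,535,310)),("scene",S,bs,(300,325,335,370))):
    k=box(*bx)&(C[...,2]>.055)&(C[...,2]<.085); K=C[k]; print("knob",nm,len(K),cv2.minEnclosingCircle(K[:,:2].astype(np.float32)),np.median(K[:,2]),K[:,:2].mean(0))
c=b[135:295,130:345]; cv2.imwrite("pics/c1.png",cv2.resize(c,None,fx=3.7,fy=3.7,interpolation=cv2.INTER_CUBIC))
E
python3 m.py
```

```text
table z -0.0004746105846410442 [ 0.24938584  0.48481242 -0.00086376]
A hub 0.45026928186416626 0.20543599128723145 0.042306382209062576 0.035157941696428274 griptop [0.60192056 0.15902108 0.10548086] 0.11575221172115158 60 arm z 0.02439337832988353 [0.5277096  0.18234717]
  line [ 0.9600051  -0.27998245  0.5277096   0.18234716] -16.259157 dist base hub 0.49492057211904156
  scene hub top z 0.03433477592475054 102
B hub 0.21051838994026184 0.293221116065979 0.04416965693235397 0.03531224715423009 griptop [0.30369512 0.16430443 0.10582232] 0.1159975550034269 65 arm z 0.025165576626306807 [0.25485893 0.23350678]
  line [ 0.5560354  -0.83115864  0.25434107  0.23516162] -56.21794 dist base hub 0.360966224749655
  scene hub top z 0.035262503930257705 63
pan ((0.5073084831237793, -0.07714461535215378), (0.1926528513431549, 0.23575474321842194), 84.51589965820312) [[0.38076478242874146, -0.16176465153694153], [0.6154404282569885, -0.1842956244945526], [0.6338521838188171, 0.007475420832633972], [0.39917653799057007, 0.030006393790245056]]
plane [0.00460376 0.01006509 0.06732712] 0.0689450212418165
knob top 123 ((0.5053231716156006, -0.2401457279920578), 0.01863141544163227) 0.06517975324857361 [ 0.50501091 -0.23947943]
knob scene 86 ((0.5087363123893738, -0.24256272614002228), 0.01983688585460186) 0.06400754520701218 [ 0.51157384 -0.24135444]
```

View pics/c1.png

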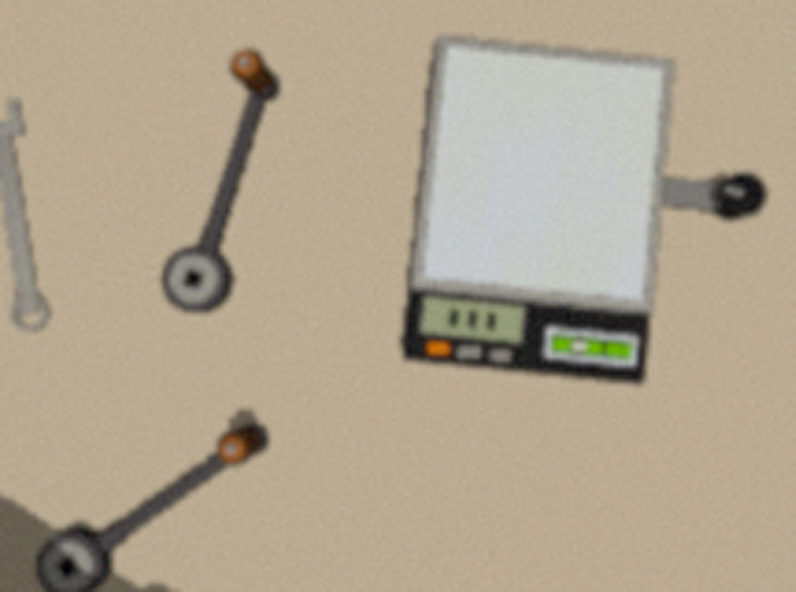

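Two candidates in the enlarged crop: A with its hub at (197,278) and B with its hub at (70,565). A's hub is about 0.49 m from the base and B's about 0.36 m, so **A** is the one to take. The bubble at (580,346) is about 12 px (9 mm) from the vial's middle, away from the screw, so the turn is about -1.3 rad. The knob axis at (0.506,-0.240) and the pan fit each other to 2–3 mm, with the pan middle at about (0.521,-0.077). Next I work out the first move and refine A's axis.

```bash
cat > need.py <<'E'
import sys
from h import *
def need(x,y,z,jaw):
    s=env.get_state(); q=s["orientation"]; M=R.from_quat([q[1],q[2],q[3],q[0]])
    best=None
    for k in(0,180):
        a=np.radians(jaw+k); yt=np.array([np.cos(a),np.sin(a),0]); zt=np.array([0,0,-1.]); xt=np.cross(yt,zt)
        rv=np.degrees((M.inv()*R.from_matrix(np.c_[xt,yt,zt])).as_rotvec())
        if best is None or np.linalg.norm(rv)<np.linalg.norm(best): best=rv
    sh=M.inv().apply(np.array([x,y,z])-s["tcp_pos"])
    print("t",s["clock"],"tcp",s["tcp_pos"].round(4),"gap",round(s["finger_gap"],4),"F",s["wrist_force"].round(1),"T",s["ft_torque"].round(2),"q",s["joint_pos"].round(2))
    print("shift",sh.round(4),"turn",best.round(2))
if __name__=="__main__": need(*map(float,sys.argv[1:]))
E
python3 need.py .506 -.24 .15 33
python3 - <<'E'
from h import *
f=lambda u,v:(130+u/3.7-.36,135+v/3.7-.36)
h=onplane("top",*f(197,278),.036); g=onplane("top",*f(246,65),.110)
# same in scene: hub (510,300)/1.5625 , grip top (519,319)
hs=onplane("scene",510/1.5625,299/1.5625,.036)
print(h,g,np.linalg.norm((g-h)[:2]),np.degrees(np.arctan2(*(g-h)[1::-1])),hs)
u=(g-h)[:2]/np.linalg.norm((g-h)[:2]); print("bal",h[:2]+.048*u)
E
```

```text
t 0.1 tcp [0.2383 0.5228 0.2305] gap 0.0854 F [ 1.2 -0.2  0.5] T [ 0.03  0.07 -0.02] q [1.   0.31 0.05 1.3  0.   1.43]
shift [-0.5601 -0.5829  0.0813] turn [-9.000e-02  1.000e-02  3.249e+01]
[0.43808868 0.20915336 0.036     ] [0.60233029 0.15955229 0.11      ] 0.17156798341203597 -16.804348829226125 [0.44987794 0.20814049 0.036     ]
bal [0.48403897 0.19527635]
```

```bash
python3 -m creep '[[-0.03,-0.031,0,0,0,4],[-0.064,-0.066,0,0,0,8],[-0.098,-0.102,0,0,0,12],[-0.132,-0.138,0,0,0,16],[-0.167,-0.174,0,0,0,20],[-0.201,-0.209,0,0,0,24],[-0.235,-0.245,0,0,0,28],[-0.27,-0.28,0,0,0,32]]' 0.085 40
python3 need.py .506 -.24 .15 33
```

```text
clock: 0.9
tcp_pos: [0.3679, 0.1546, 0.2312]
orientation: [-0.0, 0.474, 0.88, 0.0]
wrist_force: [1.4, 0.3, -0.5]
finger_gap: 0.0851
t 0.9 tcp [0.3679 0.1546 0.2312] gap 0.0851 F [ 1.4  0.3 -0.5] T [ 0.02 -0.08  0.04] q [ 0.2  -0.03 -0.36  1.24  0.    1.18]
shift [-0.4055 -0.1016  0.0811] turn [ 0.01 -0.    0.35]
```

```bash
python3 -m creep '[[-0.048,-0.012,0,0,0,0],[-0.096,-0.024,0,0,0,0],[-0.144,-0.036,0,0,0,0],[-0.192,-0.048,0,0,0,0],[-0.24,-0.06,0,0,0,0],[-0.288,-0.072,0,0,0,0],[-0.336,-0.084,0,0,0,0],[-0.378,-0.094,0,0,0,0]]'
python3 -m creep '[[-0.02,-0.005,0.01,0,0,0],[-0.028,-0.007,0.03,0,0,0],[-0.028,-0.007,0.055,0,0,0],[-0.028,-0.007,0.07,0,0,0],[-0.028,-0.007,0.08,0,0,0],[-0.028,-0.007,0.08,0,0,0],[-0.028,-0.007,0.08,0,0,0],[-0.028,-0.007,0.08,0,0,0]]'
python3 - <<'E'
from need import *
need(.506,-.24,.034,33)
for n in("scene","top"):
    b,d=env.read_camera(n); cv2.imwrite(f"pics/{n}1.png",b); np.save(n+"1.npy",d)
a=cv2.imread("pics/scene1.png")[160:280,150:310]; cv2.imwrite("pics/c2.png",cv2.resize(a,None,fx=4.5,fy=4.5,interpolation=cv2.INTER_CUBIC))
E
```

```text
clock: 1.7
tcp_pos: [0.4984, -0.2132, 0.2308]
orientation: [-0.0, 0.474, 0.881, 0.0]
wrist_force: [0.7, 0.2, -0.2]
finger_gap: 0.0852
clock: 2.5
tcp_pos: [0.5085, -0.2382, 0.1524]
orientation: [0.001, 0.473, 0.881, -0.0]
wrist_force: [0.7, -1.0, -0.6]
finger_gap: 0.085
t 2.5 tcp [ 0.5085 -0.2382  0.1524] gap 0.085 F [ 0.7 -1.  -0.6] T [0.   0.01 0.01] q [-0.58  0.32 -0.14  1.11  0.    0.41]
shift [ 0.     -0.0032  0.1184] turn [0.05 0.1  0.5 ]
```

View pics/c2.png

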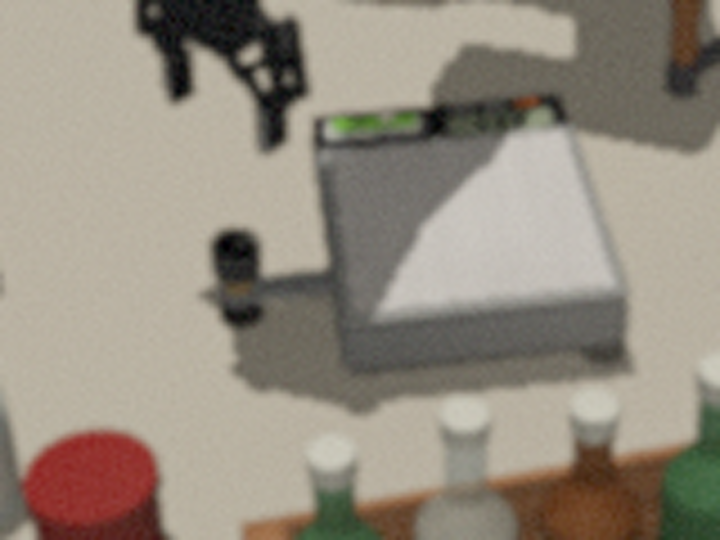

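The fingertips hang at crop (175,90) and (270,140), above the knob (236,245), which is free, and the deck is low on the screw side. Going down over the knob.

```bash
python3 -c "
from h import *
print(onplane('scene',150+236/4.5-.4,160+243/4.5-.4,.066))"
python3 -m creep '[[0,-0.003,0.015,0,0,0],[0,-0.003,0.035,0,0,0],[0,-0.003,0.055,0,0,0],[0,-0.003,0.075,0,0,0],[0,-0.003,0.092,0,0,0],[0,-0.003,0.106,0,0,0],[0,-0.003,0.115,0,0,0],[0,-0.003,0.117,0,0,0]]'
python3 -m creep '[[0,0,0,0,0,0],[0,0,0,0,0,0],[0,0,0,0,0,0],[0,0,0,0,0,0],[0,0,0,0,0,0],[0,0,0,0,0,0],[0,0,0,0,0,0],[0,0,0,0,0,0]]' 0.02 40
python3 need.py .506 -.24 .034 33
```

```text
[ 0.50931485 -0.23842624  0.066     ]
clock: 3.4
tcp_pos: [0.505, -0.2393, 0.0337]
orientation: [-0.001, 0.473, 0.881, 0.0]
wrist_force: [-0.1, 0.9, 0.4]
finger_gap: 0.0847
clock: 4.2
tcp_pos: [0.5065, -0.2395, 0.0353]
orientation: [0.001, 0.473, 0.881, 0.001]
wrist_force: [1.3, 3.5, 6.2]
finger_gap: 0.0351
t 4.2 tcp [ 0.5065 -0.2395  0.0353] gap 0.0351 F [1.3 3.5 6.2] T [ 0.59 -0.41 -0.07] q [-0.59  0.42 -0.31  0.84  0.    0.4 ]
shift [-0.0001 -0.0007  0.0013] turn [0.12 0.09 0.52]
```

```bash
python3 -m creep '[[0,0,0,0,0,6],[0,0,0,0,0,14],[0,0,0,0,0,22],[0,0,0,0,0,30],[0,0,0,0,0,38],[0,0,0,0,0,46],[0,0,0,0,0,52],[0,0,0,0,0,58]]'
python3 -m creep '[[0,0,0,0,0,4],[0,0,0,0,0,8],[0,0,0,0,0,12],[0,0,0,0,0,14],[0,0,0,0,0,16],[0,0,0,0,0,16],[0,0,0,0,0,16],[0,0,0,0,0,16]]'
cat > bub.py <<'E'
import sys
from h import *
b,d=env.read_camera("top"); n=sys.argv[1]; cv2.imwrite(f"pics/{n}.png",b)
c=b[200:250,225:325]; cv2.imwrite(f"pics/{n}c.png",cv2.resize(c,None,fx=8,fy=8,interpolation=cv2.INTER_CUBIC))
E
python3 bub.py t2; python3 need.py .506 -.24 .034 -43
```

```text
clock: 5.0
tcp_pos: [0.5068, -0.2395, 0.0353]
orientation: [0.001, 0.842, 0.539, 0.001]
wrist_force: [3.3, 3.1, 5.6]
finger_gap: 0.0349
clock: 5.8
tcp_pos: [0.5069, -0.2395, 0.0354]
orientation: [0.001, 0.908, 0.419, 0.001]
wrist_force: [2.9, 3.4, 5.3]
finger_gap: 0.035
t 5.85 tcp [ 0.5068 -0.2395  0.0354] gap 0.0351 F [2.1 2.1 5.8] T [ 0.59 -0.46 -0.06] q [-0.59  0.42 -0.31  0.84  0.    1.69]
shift [-0.0009 -0.0003  0.0014] turn [ 0.14 -0.11  2.52]
```

View pics/t2c.png

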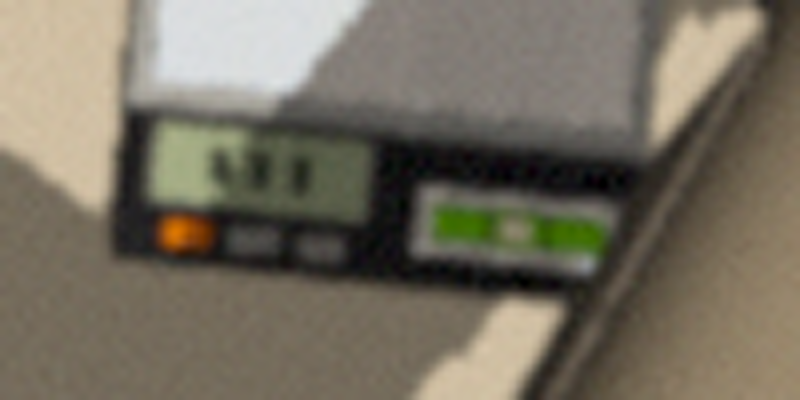

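The bubble (515,230) is still about 7 px (2.5 mm) left of the middle between the lines (495 and 550, middle about 522), so the knob needs about 18° more. I'll open only part-way so the fingers stay clear of the case.

```bash
python3 -m creep '[[0,0,0,0,0,4],[0,0,0,0,0,9],[0,0,0,0,0,14],[0,0,0,0,0,17],[0,0,0,0,0,18],[0,0,0,0,0,18],[0,0,0,0,0,18],[0,0,0,0,0,18]]'
python3 -m creep '[[0,0,0,0,0,0],[0,0,0,0,0,0],[0,0,0,0,0,0],[0,0,0,0,0,0],[0,0,0,0,0,0],[0,0,0,0,0,0],[0,0,0,0,0,0],[0,0,0,0,0,0]]' 0.056 40
python3 -m creep '[[0,0,-0.01,0,0,0],[0,0,-0.03,0,0,0],[0,0,-0.06,0,0,0],[0,0,-0.1,0,0,0],[0,0,-0.14,0,0,0],[0,0,-0.18,0,0,0],[0,0,-0.21,0,0,0],[0,0,-0.22,0,0,0]]'
python3 need.py .484 .195 .25 73.5
```

```text
clock: 6.65
tcp_pos: [0.5069, -0.2396, 0.0354]
orientation: [0.001, 0.962, 0.272, 0.002]
wrist_force: [3.2, 3.0, 5.0]
finger_gap: 0.0348
clock: 7.45
tcp_pos: [0.5053, -0.2395, 0.0342]
orientation: [-0.0, 0.962, 0.271, 0.0]
wrist_force: [0.1, 0.9, -0.3]
finger_gap: 0.0558
clock: 8.25
tcp_pos: [0.5067, -0.2404, 0.259]
orientation: [0.003, 0.962, 0.271, 0.002]
wrist_force: [0.3, -0.8, 0.5]
finger_gap: 0.0561
t 8.25 tcp [ 0.5067 -0.2404  0.259 ] gap 0.0561 F [ 0.3 -0.8  0.5] T [ 0.01 -0.02  0.01] q [-0.59  0.27  0.06  1.35  0.    2.01]
shift [ 0.2081 -0.3832  0.0073] turn [ 0.27 -0.31 47.99]
```

```bash
python3 -m creep '[[0.015,-0.028,0,0,0,-8],[0.03,-0.056,0,0,0,-16],[0.05,-0.092,0,0,0,-24],[0.07,-0.13,0,0,0,-32],[0.092,-0.17,0,0,0,-40],[0.113,-0.208,0,0,0,-48],[0.134,-0.247,0,0,0,-56],[0.155,-0.285,0,0,0,-64]]' 0.07 40
python3 need.py .484 .195 .25 73.5
python3 bub.py t3
```

```text
clock: 9.05
tcp_pos: [0.4877, 0.0862, 0.2538]
orientation: [-0.0, 0.67, 0.742, -0.0]
wrist_force: [1.2, 0.7, -0.4]
finger_gap: 0.0705
t 9.05 tcp [0.4877 0.0862 0.2538] gap 0.0705 F [ 1.2  0.7 -0.4] T [-0.   -0.06 -0.01] q [ 0.01  0.15 -0.11  1.31  0.    1.48]
shift [0.1086 0.0073 0.0038] turn [-4.000e-02 -4.000e-02 -6.769e+01]
```

View pics/t3c.png

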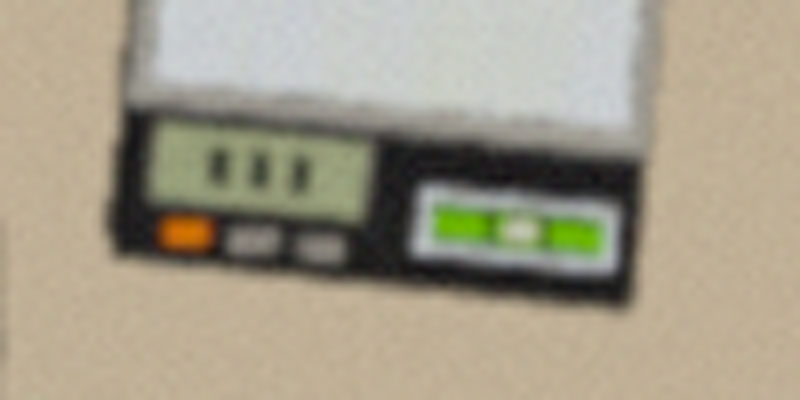

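The bubble (519,231) now sits between the lines (about 495 and 547), with the vial spanning 432–607 (middle 519.5). I'll check this with an intensity profile, and re-measure crank A without the arm's shadow.

```bash
python3 - <<'E'
from h import *
b=cv2.imread("pics/t3.png").astype(np.float32); big=cv2.resize(b[200:250,225:325],None,fx=8,fy=8,interpolation=cv2.INTER_CUBIC)
hsv=cv2.cvtColor(np.clip(big,0,255).astype(np.uint8),cv2.COLOR_BGR2HSV)
g=(hsv[...,0]>30)&(hsv[...,0]<70)&(hsv[...,1]>150)&(hsv[...,2]>120); g[:, :400]=0; ys,xs=np.nonzero(g); print("green span",np.percentile(xs,[.3,99.7]))
xx=np.arange(425,620); l=222+(xx-432)*(240-222)/(607-432)
prof=np.array([[big[int(y)-5:int(y)+6,x,c].mean() for c in range(3)] for x,y in zip(xx,l)])
for i in range(0,195,4): print(xx[i],prof[i].astype(int),end=" ")
w=np.clip(prof[:,0]-60,0,None)*((xx>480)&(xx<560)); print("\nbubble c",(w*xx).sum()/w.sum())
E
```

```text
green span [437.436 597.564]
425 [166 173 165] 429 [151 181 160] 433 [122 180 143] 437 [ 69 177 122] 441 [ 21 176 111] 445 [-11 177 104] 449 [ -8 178 104] 453 [ -4 179 106] 457 [ -4 178 108] 461 [ -4 178 108] 465 [ -3 180 107] 469 [ -3 180 106] 473 [ -2 181 108] 477 [ -3 174 104] 481 [ -3 164  97] 485 [  1 149  88] 489 [ 10 135  81] 493 [ 35 137  90] 497 [ 57 155 110] 501 [ 93 172 138] 505 [118 177 155] 509 [145 182 172] 513 [159 187 181] 517 [168 191 187] 521 [171 193 188] 525 [166 192 186] 529 [160 190 183] 533 [136 178 165] 537 [111 161 144] 541 [ 73 145 117] 545 [ 45 138 100] 549 [ 16 144  92] 553 [  3 160  98] 557 [ -5 175 105] 561 [ -2 179 107] 565 [ -1 182 107] 569 [  1 182 107] 573 [  1 180 107] 577 [  1 179 107] 581 [  0 178 107] 585 [ -5 178 104] 589 [  4 180 107] 593 [ 22 181 110] 597 [ 62 182 121] 601 [100 186 136] 605 [140 185 151] 609 [162 184 162] 613 [154 157 149] 617 [122 119 117] 
bubble c 520.2144115214473
```

The bubble's centre is at 520 against 517.5–518 for the middle of the lines and vial, so about +0.8 mm: level. Next I refine the crank from both views.

```bash
python3 - <<'E'
from h import *
for n in("top","scene"):
    d=np.load(n+"0.npy"); P=pts(n,d).reshape(-1,3); P=P[d.ravel()>0]
    r=np.hypot(P[:,0]-.44,P[:,1]-.208); H=P[(r<.04)&(P[:,2]>.031)&(P[:,2]<.042)]
    g=P[(np.hypot(P[:,0]-.604,P[:,1]-.159)<.03)&(P[:,2]>.103)]
    u=np.array([.957,-.289]); w=np.array([.289,.957]); q=P[:,:2]-[.484,.1953]; s,t=q@u,q@w
    a=P[(s>-.018)&(s<.085)&(abs(t)<.02)&(P[:,2]>.019)&(P[:,2]<.032)]
    print(n,"hub",H.mean(0),(H.max(0)+H.min(0))/2,np.ptp(H,axis=0),len(H),"grip",g.mean(0),len(g))
    aq=a[:,:2]-[.484,.1953]; f=np.polyfit(aq@u,aq@w,1); print("   arm z",np.median(a[:,2]),"slope deg",np.degrees(f[0]),"offset t",f[1],len(a))
E
python3 -m creep '[[0.01,0,0,0,0,-8],[0.03,0,0,0,0,-16],[0.05,0.002,0,0,0,-24],[0.07,0.004,0,0,0,-32],[0.085,0.006,0,0,0,-40],[0.098,0.007,0,0,0,-48],[0.108,0.007,0,0,0,-56],[0.108,0.007,0,0,0,-64]]'
python3 need.py .484 .195 .12 73.2
```

```text
top hub [0.43610622 0.21080719 0.03570177] [0.43602283 0.21060737 0.03624164] [0.05239862 0.05324441 0.01046525] 251 grip [0.60259891 0.1596429  0.10793712] 43
   arm z 0.024752100759059648 slope deg -0.3418713428072935 offset t 0.001150804254844738 156
scene hub [0.44090292 0.20888539 0.03449951] [0.43883714 0.20980721 0.03623963] [0.05733328 0.05567919 0.01045172] 121 grip [0.60821408 0.15781766 0.10632753] 30
   arm z 0.024241350910536807 slope deg -2.5791280114013886 offset t -0.0009018601501752358 45
clock: 9.9
tcp_pos: [0.4847, 0.1934, 0.2535]
orientation: [-0.001, 0.175, 0.985, -0.0]
wrist_force: [-0.7, 0.2, -0.1]
finger_gap: 0.0701
t 9.9 tcp [0.4847 0.1934 0.2535] gap 0.0701 F [-0.7  0.2 -0.1] T [-0.02  0.    0.01] q [ 0.23  0.21 -0.04  1.32  0.    0.58]
shift [0.001  0.0013 0.1335] turn [-0.02 -0.08 -3.33]
```

Hub (0.4375,0.210) and grip (0.605,0.159) from the two views are 175 mm apart, as specified. The arm top is at 24.5 mm (spec 26) and its direction is -17°, which puts the balance point at (0.4834,0.196) with the jaw at 73°.

```bash
python3 -m creep '[[0,0.002,0.02,0,0,-3.5],[0,0.002,0.055,0,0,-3.5],[0.001,0.002,0.095,0,0,-3.5],[0.001,0.002,0.125,0,0,-3.5],[0.001,0.002,0.145,0,0,-3.5],[0.001,0.002,0.15,0,0,-3.5],[0.001,0.002,0.15,0,0,-3.5],[0.001,0.002,0.15,0,0,-3.5]]' 0.055 40
python3 - <<'E'
from need import *
need(.4834,.196,.005,73)
for n in("scene","top"):
    b,d=env.read_camera(n); cv2.imwrite(f"pics/{n}4.png",b)
a=cv2.imread("pics/scene4.png")[150:250,280:380]; c=cv2.imread("pics/top4.png")[140:240,140:240]
cv2.imwrite("pics/c4.png",cv2.resize(np.hstack([a,c]),None,fx=4,fy=4,interpolation=cv2.INTER_CUBIC))
E
```

```text
clock: 10.7
tcp_pos: [0.4858, 0.1949, 0.1053]
orientation: [0.001, 0.148, 0.989, 0.0]
wrist_force: [1.0, 0.8, -0.4]
finger_gap: 0.0549
t 10.7 tcp [0.4858 0.1949 0.1053] gap 0.0549 F [ 1.   0.8 -0.4] T [0.02 0.01 0.  ] q [ 0.23  0.29 -0.31  0.97  0.    0.53]
shift [0.0027 0.0002 0.1003] turn [ 0.05  0.07 -0.03]
```

View pics/c4.png

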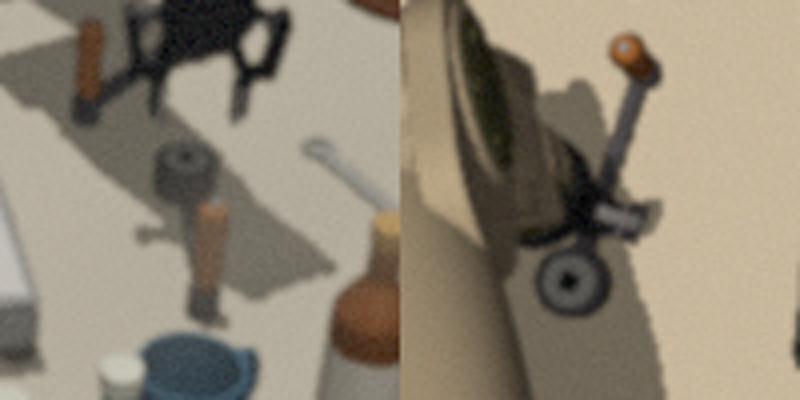

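The fingers straddle the arm beside the hub (left crop (155,110) and (238,115), right crop around (590,210), hub (573,280)). Going down and gripping.

```bash
python3 -m creep '[[0.002,0,0.02,0,0,0],[0.0025,0,0.045,0,0,0],[0.0025,0,0.065,0,0,0],[0.0025,0,0.08,0,0,0],[0.0025,0,0.09,0,0,0],[0.0025,0,0.096,0,0,0],[0.0025,0,0.1,0,0,0],[0.0025,0,0.1,0,0,0]]'
python3 need.py .4834 .196 .005 73
python3 -m creep '[[0,0,0,0,0,0],[0,0,0,0,0,0],[0,0,0,0,0,0],[0,0,0,0,0,0],[0,0,0,0,0,0],[0,0,0,0,0,0],[0,0,0,0,0,0],[0,0,0,0,0,0]]' 0 110
python3 need.py .4834 .196 .005 73
```

```text
clock: 11.6
tcp_pos: [0.4829, 0.1957, 0.0045]
orientation: [0.0, 0.148, 0.989, 0.0]
wrist_force: [-0.7, 0.1, 0.1]
finger_gap: 0.0552
t 11.6 tcp [0.4829 0.1957 0.0045] gap 0.0552 F [-0.7  0.1  0.1] T [0.02 0.08 0.06] q [ 0.23  0.39 -0.44  0.73  0.    0.53]
shift [-0.0003  0.0005 -0.0005] turn [ 0.02  0.02 -0.01]
clock: 12.4
tcp_pos: [0.4836, 0.1964, 0.0054]
orientation: [0.001, 0.148, 0.989, 0.001]
wrist_force: [-0.7, 2.8, 5.3]
finger_gap: 0.0115
t 12.4 tcp [0.4836 0.1964 0.0054] gap 0.0115 F [-0.7  2.8  5.3] T [0.41 0.14 0.04] q [ 0.23  0.39 -0.44  0.73  0.    0.53]
shift [ 0.0001 -0.0004  0.0004] turn [0.13 0.08 0.02]
```

```bash
python3 -m creep '[[0,0,-0.002,0,0,0],[0,0,-0.006,0,0,0],[0,0,-0.012,0,0,0],[0,0,-0.02,0,0,0],[0,0,-0.028,0,0,0],[0,0,-0.035,0,0,0],[0,0,-0.04,0,0,0],[0,0,-0.04,0,0,0]]'
python3 - <<'E'
from need import *
need(.5215,-.077,.2,73)
s=env.get_state();q=s["orientation"];M=R.from_quat([q[1],q[2],q[3],q[0]]);print("tool torque",M.inv().apply(s["ft_torque"]).round(3))
b,d=env.read_camera("scene"); cv2.imwrite("pics/scene5.png",b)
P=pts("scene",d)
cv2.imwrite("pics/c5.png",cv2.resize(b[140:250,270:380],None,fx=5,fy=5,interpolation=cv2.INTER_CUBIC))
E
```

```text
clock: 13.2
tcp_pos: [0.4835, 0.1958, 0.0454]
orientation: [0.001, 0.148, 0.989, 0.0]
wrist_force: [0.8, -0.2, -8.7]
finger_gap: 0.0115
t 13.2 tcp [0.4835 0.1958 0.0454] gap 0.0115 F [ 0.8 -0.2 -8.7] T [-0.02 -0.1  -0.03] q [ 0.23  0.34 -0.4   0.83  0.    0.53]
shift [-0.1164 -0.2495 -0.1547] turn [ 0.06  0.1  -0.01]
tool torque [-0.012 -0.106  0.028]
```

View pics/c5.png

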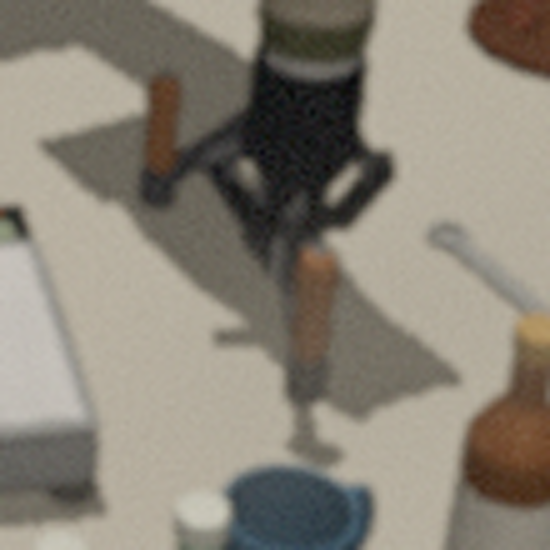

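The crank is lifted, hanging apparently level, with its shadow detached from it. I lift higher and then check the level numerically.

```bash
python3 -m creep '[[0,0,-0.005,0,0,0],[0,0,-0.02,0,0,0],[0,0,-0.04,0,0,0],[0,0,-0.065,0,0,0],[0,0,-0.09,0,0,0],[0,0,-0.11,0,0,0],[0,0,-0.12,0,0,0],[0,0,-0.12,0,0,0]]'
python3 -m creep '[[-0.005,-0.01,0,0,0,0],[-0.015,-0.032,0,0,0,0],[-0.027,-0.058,0,0,0,0],[-0.039,-0.084,0,0,0,0],[-0.051,-0.109,0,0,0,0],[-0.06,-0.129,0,0,0,0],[-0.066,-0.141,0,0,0,0],[-0.068,-0.146,0,0,0,0]]'
cat > lvl.py <<'E'
from need import *
import sys
need(.5215,-.077,.1254,73)
s=env.get_state(); q=s["orientation"];M=R.from_quat([q[1],q[2],q[3],q[0]]).as_matrix()
u=-M[:2,0]; w=M[:2,1]; c=s["tcp_pos"]; und=c[2]-.0054
for n in("scene","top"):
    b,d=env.read_camera(n); cv2.imwrite(f"pics/{n}{sys.argv[1]}.png",b); P=pts(n,d).reshape(-1,3); P=P[d.ravel()>0]
    a=(P[:,:2]-c[:2])@u; t=(P[:,:2]-c[:2])@w; z=P[:,2]-und
    for nm,m in(("hub",(abs(a+.048)<.022)&(abs(t)<.022)&(z>.02)&(z<.05)),("arm",(a>.06)&(a<.105)&(abs(t)<.012)&(z>0.01)&(z<.045)),("grip",(abs(a-.127)<.02)&(abs(t)<.02)&(z>.098)&(z<.125))):
        if m.sum()>3:
            print(n,nm,m.sum(),"a %.4f t %.4f z med %.4f max %.4f"%(np.median(a[m]),np.median(t[m]),np.median(z[m]),z[m].max()), "slope z/a %.3f"%np.polyfit(a[m],z[m],1)[0])
E
python3 lvl.py 6
```

```text
clock: 14.05
tcp_pos: [0.4836, 0.1958, 0.1656]
orientation: [0.001, 0.148, 0.989, 0.001]
wrist_force: [0.1, 0.3, -8.2]
finger_gap: 0.0116
clock: 14.85
tcp_pos: [0.5045, 0.0347, 0.1632]
orientation: [-0.001, 0.149, 0.989, -0.0]
wrist_force: [0.7, 1.0, -8.5]
finger_gap: 0.0117
t 14.85 tcp [0.5045 0.0347 0.1632] gap 0.0117 F [ 0.7  1.  -8.5] T [ 0.09 -0.04 -0.  ] q [-0.09  0.21 -0.26  1.1  -0.    0.21]
shift [-0.0492 -0.1017  0.0377] turn [-0.02 -0.11 -0.13]
scene hub 29 a -0.0484 t -0.0017 z med 0.0355 max 0.0375 slope z/a -0.039
scene grip 43 a 0.1326 t -0.0021 z med 0.1050 max 0.1117 slope z/a -0.363
```

The crank is level and in place (hub top 35.5 mm above its underside against 36, grip top 111.7 against 110, hub at -48.4 mm). Moving over the pan, then down.

```bash
python3 -m creep '[[-0.004,-0.008,0,0,0,0],[-0.012,-0.025,0,0,0,0],[-0.021,-0.044,0,0,0,0],[-0.031,-0.064,0,0,0,0],[-0.039,-0.081,0,0,0,0],[-0.045,-0.093,0,0,0,0],[-0.049,-0.101,0,0,0,0],[-0.049,-0.102,0,0,0,0]]'
python3 -m creep '[[0,0,0,0,0,0],[0,0,0.003,0,0,0],[0,0,0.01,0,0,0],[0,0,0.018,0,0,0],[0,0,0.026,0,0,0],[0,0,0.032,0,0,0],[0,0,0.036,0,0,0],[0,0,0.037,0,0,0]]'
python3 -m creep '[[0,0,0,0,0,0],[0,0,0,0,0,0],[0,0,0,0,0,0],[0,0,0,0,0,0],[0,0,0,0,0,0],[0,0,0,0,0,0],[0,0,0,0,0,0],[0,0,0,0,0,0]]'
python3 lvl.py 7
python3 - <<'E'
from h import *
a=cv2.imread("pics/scene7.png")[110:280,170:400]; cv2.imwrite("pics/c7.png",cv2.resize(a,None,fx=3.4,fy=3.4,interpolation=cv2.INTER_CUBIC))
E
```

```text
clock: 15.75
tcp_pos: [0.5223, -0.0764, 0.1642]
orientation: [0.0, 0.148, 0.989, 0.0]
wrist_force: [-0.3, 0.4, -9.2]
finger_gap: 0.0116
clock: 16.55
tcp_pos: [0.5216, -0.0757, 0.1265]
orientation: [-0.001, 0.148, 0.989, 0.0]
wrist_force: [-0.3, 0.2, -8.4]
finger_gap: 0.0118
clock: 17.35
tcp_pos: [0.522, -0.0758, 0.1273]
orientation: [-0.0, 0.148, 0.989, 0.0]
wrist_force: [0.8, -0.5, -8.5]
finger_gap: 0.011
t 17.35 tcp [ 0.522  -0.0758  0.1273] gap 0.011 F [ 0.8 -0.5 -8.5] T [-0.02  0.01 -0.03] q [-0.3   0.28 -0.27  1.03  0.    0.  ]
shift [ 0.0001 -0.0013  0.0019] turn [ 0.01 -0.   -0.01]
scene hub 33 a -0.0423 t -0.0011 z med 0.0350 max 0.0383 slope z/a 0.012
scene grip 50 a 0.1326 t -0.0000 z med 0.1051 max 0.1118 slope z/a -0.409
```

View pics/c7.png

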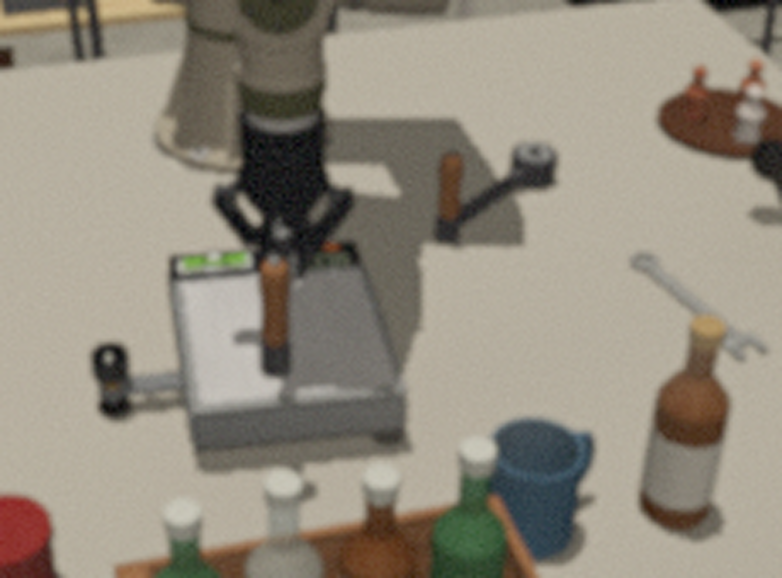

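```bash
python3 - <<'E'
from h import *
cv2.imwrite("pics/t7.png",cv2.resize(cv2.imread("pics/top7.png"),(800,600),interpolation=cv2.INTER_CUBIC))
E
```

```text
(no output)
```

View pics/t7.png

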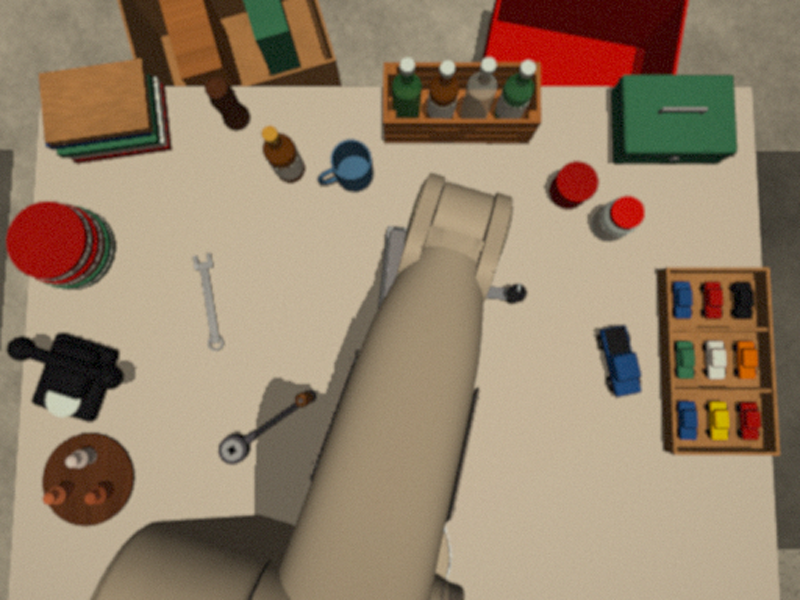

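The bubble (213,260) is still between the lines. The crank hangs over the middle of the pan with its shadow detached, and the bystanders and second crank are where they were. The underside is about 52 mm above the pan, so I hand in.

```bash
python3 -c "
from workcell import env
s=env.get_state(); print(abs(s['qvel']).max(),s['finger_gap'],s['tcp_pos']); print(env.hand_in())"
```

```text
0.001643237487094969 0.011135499719564462 [ 0.52200677 -0.07581934  0.12729003]
the job is handed in; nothing more can be done
None
```

I levelled the scale, and the arm is now holding the crank level and still over the middle of the pan. The job was handed in at about 17.5 s of the 61 s allowed.

- **Scale:** I turned the foot screw about 92° clockwise. After that the bubble sat about 0.8 mm from the middle of its two lines, against the 2.8 mm allowed. In the last picture it was still between them.
- **Crank:** I took the one farther from the base (hub about 0.49 m away, the other 0.36 m), gripped at its balance point with 110 N.
- **Final hold:** The balance point is about 1 mm from my estimate of the pan's middle. The underside is about 52 mm above the pan, taken from the arm's position rather than measured directly. The arm was still (joint speeds below 0.002 rad/s), carrying about 8.5 N.
- **Level:** Judged from the scene camera only. The hub top was 35 mm and the grip top 112 mm above the underside, against 36 and 110 in the description.
- **Other goods:** The wrench, bottle, mug, jar, tin, truck and second crank look unmoved in the last pictures.

**Disagreements and gaps:**
- The grip opening read 11–12 mm on the 14 mm wide arm. I put this down to the pads giving under the force, as the crank held steady.
- The hub's position along the arm read 42 mm from the balance point in the last look and 48 mm in the look before. Few points were visible in either.
- The robot arm blocked the top camera's view of the crank and the pan at the end.

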